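# Push a spent mortar block through the spring flap

## Robot

A 6-joint arm with a two-finger parallel gripper is mounted at the origin on the work surface. World frame = base frame: x ahead of the robot, y to its left, z up, the work surface at z = 0. Lengths are in mm, angles in rad, forces in N, time in s.
With the tool pointing down it reaches from about 275 to 825 mm from the base axis. Payload 4.9 kg.
Tool frame: the origin (TCP) lies at the very end of the fingers, on their centre line; the grasp point (between the pads) lies 19 mm behind it; z points along the fingers, y is the direction in which the jaws open and shut (so a half turn about z gives the same grasp; the last joint's range is limited). The gripper opens to 85 mm and grips with 20 to 120 N. Pads are 22 mm wide; open, the fingers measure 114 mm over their backs; the gripper's body (76 mm by 85 mm) begins 54 mm behind the grasp point. The pads swing forward as they close: fully open they stand 13 mm farther back than shut.
Start: joints at [-1.351, 0.326, -0.193, 1.052, 0, 1.437], TCP at [190.568, -515.948, 231.281] pointing down, gripper open.
Joint ranges: [-2.65, 2.65], [-0.97, 1.79], [-1.3, 1.35], [-1.93, 2.1], [-1.47, 1.37], [-3.14, 3.14]. Speed limits (rad/s): [2.57, 2.57, 3.14, 3.14, 3.14, 3.14].

## Interface

Orientations are given as a unit quaternion [w, x, y, z].
In Python, from rig import ctrl gives the robot as it stands. The module is installed in compiled form; this text tells all that it offers.
- The arm moves only by the tool move_arm, never from a script. Its arguments are lists of equal length, an entry for each row: "delta_pos": the shift along the world's x, y, z in m, a list of three; "twist": the turn about the world's z in rad; "jaw": the opening, from 0 (shut) to 1 (fully open). In form: {"delta_pos": [[dx, dy, dz], ...], "twist": [twist, ...], "jaw": [jaw, ...]}. A call has 1 to 10 rows; each row shifts and turns the commanded pose from where the row before left it; what a row does not reach is not made up. A row lasts 1/12 s, in which the tool goes at most 41.7 mm and 7.16 degrees, less where a joint would pass 70% of its speed; a pose out of reach is approached as far as the arm can. A call with a gripper value outside its range is refused whole. The fingers move at their own pace and stop on an object; "squeeze" is the grip in N (left out, the last holds). Time passes only in rows, so rows that do not move let the fingers close. It gives the time, the measured TCP pose, the force and the opening at its end, in the units of the state.
- ctrl.get_obs(): the state, without advancing time (a new reading comes with each control period).
- ctrl.snapshot(name): name is "scene" or "side" or "wrist"; returns a dict with "frame" (420x560x3 uint8, red, green, blue), "intrinsics" (3x3 intrinsics, pixels), "distortion" ([k1, k2, p1, p2, k3] as OpenCV has them; the pictures are not rectified), "origin" and "rotation" of the camera in the world. Camera axes: x right, y down, z forward; pixel columns grow to the right and rows downward; lengths in mm; the calibration is good to about 2 mm. A picture is of the moment at which its call begins. There is no depth.
- ctrl.sign_off(): hands the job in, once; it reports no verdict.
Trained networks look in a picture, given as the dict that the camera call returned (one of the last four; its "shot" number tells which), for a name from the list of things; names that differ only in an ending like _2 or _b are one class to them, and where a whole thing is asked for, a point or a joint stands for the part that bears it (a point fixed in the world has none). Each returns a list of dicts, best first, with "conf" (0 to 1); they miss things now and then, are a little off and sometimes report something else, mostly with a low value. They report only what shows in the picture. A call takes as long as a camera call.
- ctrl.search_frame(picture, thing): "bbox" ([left, top, right, bottom] in pixels, round what is visible of it).
The state is a dict: "time": time; "joint_positions": joint angles; "joint_vel": joint speeds; "joint_efforts": joint torques, N m; "ee_pos": TCP position; "tool_rot": TCP orientation; "ft_force": force on the tool from outside, world axes, zero at the start; "wrist_torque": the same for the moment, N m; "finger_gap": opening from 0.0 (shut) to 1.0 (fully open).
Only numpy, scipy, OpenCV 4.12 (cv2) and the standard library are available. Lean on these libraries where they do the work, as an engineer would, in place of code of your own. Each camera call takes 0.05 s, during which the arm holds its last target.

## Task

Clear the broken mortar block out of the guide lane into the discard unit: push the self-closing flap open with one finger and, while that finger keeps it open, push the block through the mouth with the other finger so that it drops into the pit, then let the flap swing shut. Only slide the block: do not lift it, do not shove it against the flap, and leave everything else on the bench where it stands.

Things in the scene. Friction and masses are not known exactly. Their poses are not given: they have to be found in the camera images.
- bin: discard unit fixed to the bench: open-topped grey box with a ledge before it, 390 mm long (x), 200 mm wide (y). Origin: on the bench under the middle of its mouth; x points from the ledge into the unit, z up. Walls 10 mm thick, tops 105 mm above the bench, at both sides (from x = -5 mm on) and far end. No roof and no bar over the mouth: fingers pointing down can travel through it from above
- lane (a point): middle of the guide lane, on the ledge; in the unit's frame x = -80, y = +30 mm. The ledge is level, 70 mm above the bench, from unit x = -150 to +15 mm over the full width, ending in a sharp edge to the pit. Lane: two bars 8 mm high, 8 mm wide, along x from -149 to -14, inner faces 26 mm either side of this point's line. The rest of the ledge is free
- pit (a point): middle of the pit floor, 8 mm above the bench; in the unit's frame x = 120, y = 0. The pit runs from x = 15 to 230 mm and y = -90 to 90 mm
- flap (a joint): self-closing upright steel flap filling the mouth at unit x = 0: 4 mm thick, 166 mm wide, 73 to 108 mm above the bench, hinged upright at the mouth's right (-y) side. 0 = closed; grows as it swings into the unit (+x); stop at 1.45 rad. A spring shuts it: 0.08 Nm closed, 0.33 Nm at 1.15 rad (2 to 4 N at a finger 45 to 110 mm from the hinge); it stays open only while pushed
- flap_hinge (a point): on the flap's hinge line at ledge height (70 mm above the bench); it does not move when the flap swings. In the unit's frame at x = 0, y = -85 mm
- flap_edge (a point): on the flap's free edge, 168 mm from the hinge, at mid height of the flap (90 mm above the bench)
- block: the broken mortar block to be discarded: grey, 40 mm along x, 46 mm along y, 40 mm high, 120 to 240 g, standing loose in the guide lane on the ledge, 50 to 95 mm in front of the flap (its centre), sides along the unit's. Origin: centre of its underside
- spare_half: a second mortar half block of the same 40 x 46 x 40 mm, standing on the bench beside the unit, not in the lane. Bystander, loose. Origin: centre of its underside
- prism: whole mortar prism 160 x 40 x 40 mm lying on the bench along its x. Bystander, loose. Origin: centre of its underside
- cone: brass truncated cone, 100 mm wide at the foot, 60 mm high. Bystander, loose. Origin: centre of its underside
- tamper: hand tamper standing on its steel foot (40 mm across), thin wooden handle, 97 mm high. Bystander, loose. Origin: centre of its underside
- spatula: spatula lying flat on the bench along its x. Bystander, loose
- bowl: steel bowl, 150 mm across, 80 mm high. Bystander, loose. Origin: centre of its underside
- bottle: white plastic bottle, 60 mm across, 130 mm high. Bystander, loose. Origin: centre of its underside

How it is judged (in metres and radians):
On the way, in this order (a step that is already met when the one before it is completed fails the run):
1. a finger pushes the flap open (over 0.2 rad) while the block is still wholly outside (value of joint flap above 0.2 rad and contact force between the fingers and flap above 0.2 N and x of block in the frame of bin below -0.021 m).
2. a finger pushes the block through the mouth while a finger holds the flap open (over 0.4 rad) (x of block in the frame of bin above -0.01 m and height (world z) of block above 0.06 m and value of joint flap above 0.4 rad and contact force between the fingers and flap above 0.2 N and contact force between the fingers and block above 0.1 N).
At the end, for the whole second after the job is handed in: the block lies at rest in the pit, wholly below the ledge, and the flap is shut (within 0.08 rad) (x of block in the frame of bin between 0.015 and 0.23 m and y of block in the frame of bin between -0.09 and 0.09 m and height (world z) of block below 0.062 m and linear speed of block below 0.02 m/s and value of joint flap below 0.08 rad); the robot touches nothing.
It fails at once if the block is lifted more than 20 mm off the ledge (height (world z) of block above 0.09 m).
It fails at once if the block is shoved against the flap from outside (over 2 N) (x of block in the frame of bin below -0.015 m and contact force between block and flap above 2 N).
It fails at once if something else on the bench is moved more than 20 mm (distance of any of spare_half, prism, cone, tamper, spatula, bowl, bottle from where it was at the start of the episode above 0.02 m).
It also fails if it takes over 32 s, if anything falls off the work surface, if the arm or the gripper's body presses on something with over 40 N, if the wrist force passes 120 N, or if a joint passes its speed limit or range.

## Working session

There is one attempt and no reset: what is moved stays moved. The work goes in short steps, Python scripts to look and compute and a tool call to move; the robot and the scene stay as the last step left them, time stands still between calls to the robot, and variables do not carry over. Pictures are saved under pics/ and viewed, and the job is handed in when it is done.

Besides the shell and the picture viewer there is one more tool, called after "Emit:" as name([rows], argument=value, ...), one row to a line, values as JSON. move_arm: Moves the arm, as the interface text tells. Its arguments: {"type":"object","properties":{"delta_pos":{"type":"array","items":{"type":"array","items":{"type":"number"}}},"twist":{"type":"array","items":{"type":"number"}},"jaw":{"type":"array","items":{"type":"number"}},"squeeze":{"type":"number"}},"required":["delta_pos","twist","jaw"]}

```bash
mkdir -p pics; ls
python3 - <<'E'
from rig import ctrl
import cv2,numpy as np
o=ctrl.get_obs();print(o)
for n in ["scene","side","wrist"]:
    s=ctrl.snapshot(n);cv2.imwrite(f"pics/{n}0.png",s["frame"][:,:,::-1])
    print(n,s["shot"],s["intrinsics"].tolist(),s["distortion"],s["origin"],np.array(s["rotation"]).tolist())
    for t in ["bin","block","flap","spare_half","prism","cone","tamper","bowl","bottle","spatula"]:
        print(t,[(np.round(d["bbox"]).tolist(),round(d["conf"],2)) for d in ctrl.search_frame(s,t)][:3])
print(ctrl.get_obs()["time"])
E
```

```text
pics
{'time': 0.0, 'joint_positions': array([-1.35116509e+00,  3.26969465e-01, -1.93591478e-01,  1.05203424e+00,
        1.95241310e-05,  1.43660310e+00]), 'joint_vel': array([ 1.19891475e-03, -1.38080115e-03, -2.49596570e-05,  5.83361538e-05,
        6.50218645e-04,  3.33419064e-04]), 'joint_efforts': array([ 3.94704257e-04, -4.43398690e+01,  2.62441295e+01,  1.54071115e-02,
       -1.66529835e-04, -8.77242002e-06]), 'ee_pos': array([ 190.45601535, -515.33053901,  230.48505188]), 'tool_rot': array([-8.99025067e-04,  9.84391407e-01,  1.75990765e-01, -2.86578574e-05]), 'ft_force': array([-0.73146178,  1.21087999, -0.11132544]), 'wrist_torque': array([-0.0306355 , -0.02580912,  0.0415975 ]), 'finger_gap': 0.9989586856225257}
scene 1 [[405.00139999923863, 0.0, 276.98428674759816], [0.0, 405.00139999923863, 213.626360780516], [0.0, 0.0, 1.0]] [-0.07293161  0.          0.          0.          0.        ] [1144.45393123 -446.65666391  708.49370621] [-0.3788925491973647, 0.8191613436663364, 0.39488222471057033, -0.1717066038715909]
bin [([134.0, 184.0, 307.0, 346.0], 0.63)]
block [([187.0, 
[... 1112 characters left out ...]
45.0, 195.0, 296.0, 231.0], 0.62)]
cone [([317.0, 144.0, 339.0, 157.0], 0.78)]
tamper [([358.0, 147.0, 372.0, 175.0], 0.48), ([321.0, 143.0, 338.0, 155.0], 0.18)]
bowl [([352.0, 119.0, 389.0, 156.0], 0.97)]
bottle [([221.0, 201.0, 244.0, 243.0], 0.71)]
spatula [([244.0, 230.0, 335.0, 284.0], 0.94)]
wrist 3 [[294.78343975024, 0.0, 281.9943881499494], [0.0, 294.78343975024, 212.95153932805874], [0.0, 0.0, 1.0]] [-0.03601238  0.          0.          0.          0.        ] [ 265.49010346 -489.01514115  374.17354994] [0.12933767928760936, 0.810600131850793, -0.5639305860659395, -0.0904515619505722]
bin []
block []
flap []
spare_half []
prism []
cone []
tamper []
bowl []
bottle []
spatula []
1.65
```

View pics.

View pics/scene0.png

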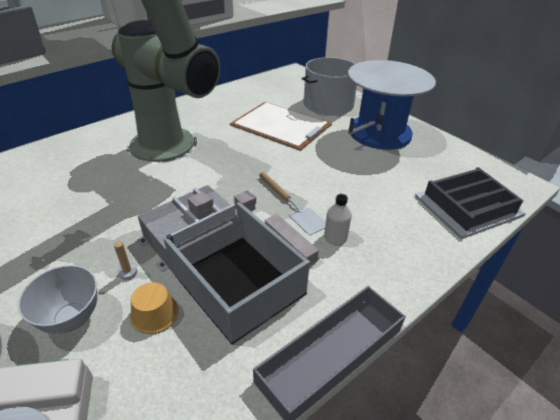

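View pics/side0.png

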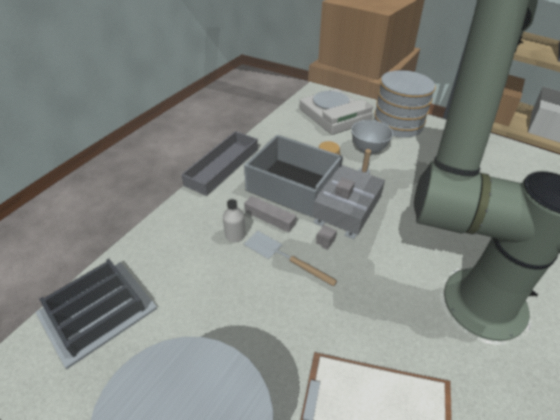

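View pics/wrist0.png

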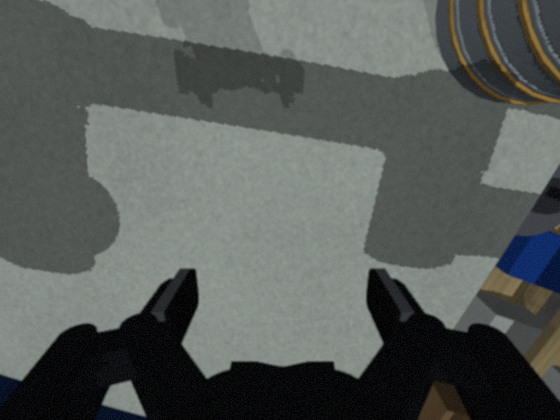

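Run:
```python
import cv2
a=cv2.imread("pics/scene0.png")[175:355,110:350];cv2.imwrite("pics/scene0z.png",cv2.resize(a,None,fx=3.3,fy=3.3,interpolation=cv2.INTER_CUBIC))
a=cv2.imread("pics/side0.png")[115:255,215:395];cv2.imwrite("pics/side0z.png",cv2.resize(a,None,fx=4,fy=4,interpolation=cv2.INTER_CUBIC))
```

```text
(no output)
```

View pics/scene0z.png

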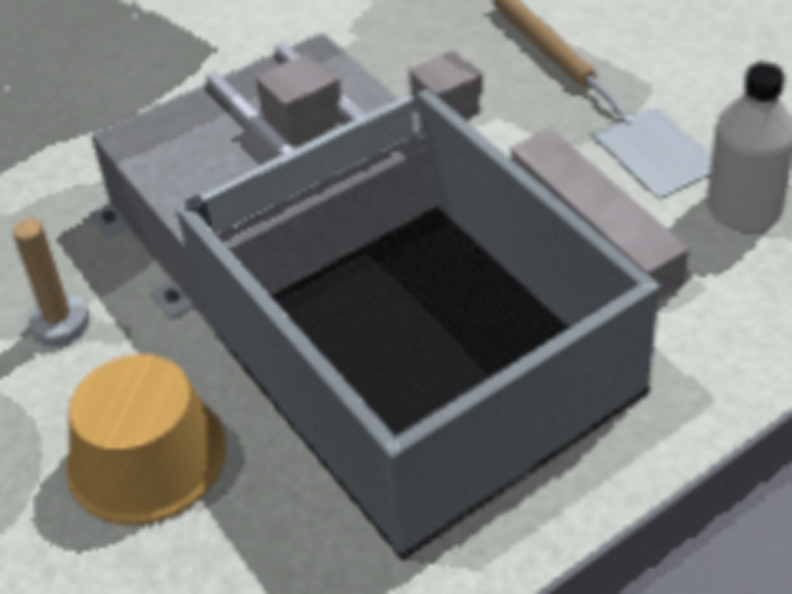

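View pics/side0z.png

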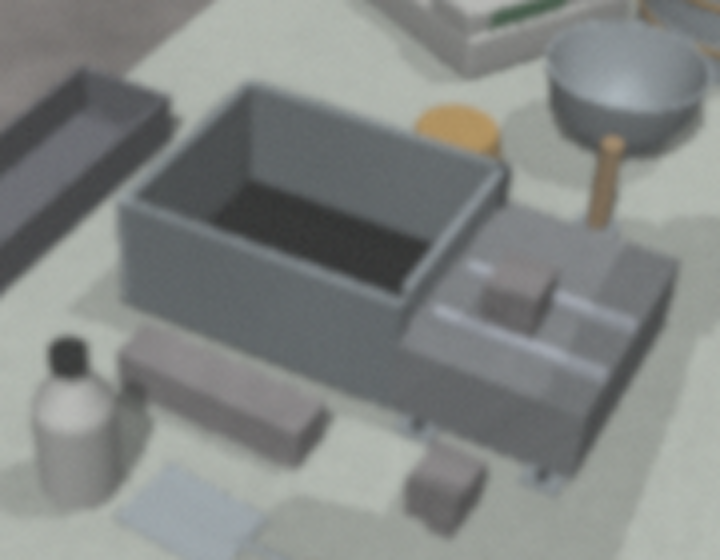

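```bash
cat > h.py <<'E'
import numpy as np,cv2
from scipy.spatial.transform import Rotation as R
from scipy.optimize import least_squares
C={"scene":([405.0014,276.98428674759816,213.626360780516],-0.07293161,[1144.45393123,-446.65666391,708.49370621],[-0.3788925491973647, 0.8191613436663364, 0.39488222471057033, -0.1717066038715909]),
"side":([391.0672566,274.0990921812165,209.97069002699513],-0.09740565,[178.68265982,727.33765342,830.97188466],[0.10783534916324423, -0.2502136690221475, 0.885184630761425, -0.37711115969840525])}
def proj(n,P):
    (f,cx,cy),k,o,q=C[n]
    M=R.from_quat([q[1],q[2],q[3],q[0]]).as_matrix()
    rv=cv2.Rodrigues(M.T)[0]; t=-M.T@np.array(o)
    return cv2.projectPoints(np.array(P,float).reshape(-1,1,3),rv,t,np.array([[f,0,cx],[0,f,cy],[0,0,1]]),np.array([k,0,0,0,0]))[0].reshape(-1,2)
def b2w(p,P):
    P=np.array(P,float);c,s=np.cos(p[2]),np.sin(p[2])
    return np.c_[p[0]+c*P[:,0]-s*P[:,1],p[1]+s*P[:,0]+c*P[:,1],P[:,2]]
E
cat > fit.py <<'E'
from h import *
zs=lambda L:(np.array(L)+.5)/3.3-.5+[110,175]
zd=lambda L:(np.array(L)+.5)/4-.5+[215,115]
A=[(240,-100,105),(240,100,105),(-5,100,105),(-5,-100,105),(240,-100,0),(240,100,0),(-150,-100,70),(-150,100,70)]
a=zs([(393,447),(655,287),(425,92),(182,212),(403,553),(648,390),(95,140),(322,36)])
B=[(240,100,105),(240,-100,105),(-5,100,105),(-150,100,70),(-150,-100,70),(-150,100,0)]
b=zd([(120,203),(250,85),(403,303),(582,415),(678,262),(575,475)])
f=lambda p:np.r_[(proj("scene",b2w(p,A))-a).ravel(),(proj("side",b2w(p,B))-b).ravel()]
r=least_squares(f,[500,-200,-0.3],x_scale=[100,100,1],loss="soft_l1")
r2=[least_squares(f,[500,-200,y],x_scale=[100,100,1],loss="soft_l1") for y in (-2,-1,-.5,0,.5,1,2)]
r=min(r2,key=lambda q:q.cost)
p=r.x;print(p,r.cost);print(np.round(r.fun.reshape(-1,2),1).tolist())
# block
T=[(-20,23,110),(-20,-23,110),(20,-23,110),(20,23,110)]
bs=zs([(297,55),(258,90),(300,125),(340,92)])
g=lambda q:(proj("scene",b2w(p,np.array(T)+[q[0],q[1],0]))-bs).ravel()
q=least_squares(g,[-70,30]);print("block",q.x,np.round(q.fun,1))
bd=zd([(535,252),(0,0),(0,0),(0,0)])
np.save("bin.npy",p)
for n,k,o in(("scene",3.3,(110,175)),("side",4,(215,115))):
    im=cv2.imread(f"pics/{n}0z.png")
    def ln(P,c):
        u=(proj(n,b2w(p,P))-o+.5)*k-.5
        cv2.polylines(im,[np.int32(np.round(u))],False,c,1)
    ln([(-5,-100,105),(240,-100,105),(240,100,105),(-5,100,105)],(0,0,255))
    ln([(-5,100,70),(-150,100,70),(-150,-100,70),(-5,-100,70)],(0,255,0))
    for y in(4,56):ln([(-149,y,78),(-14,y,78)],(255,255,0))
    ln([(0,-85,108),(0,81,108)],(255,0,255))
    z=np.array(T+T[:1])+[*q.x,0];ln(z,(0,255,255));ln(z-[0,0,40],(0,255,255))
    cv2.imwrite(f"pics/{n}0f.png",im)
for w in [(-70,30,70),(0,-85,90),(0,0,0)]:print(w,b2w(p,[w]))
E
python3 fit.py
```

```text
[ 5.23988282e+02 -1.41083078e+02  1.64092456e-02] 18.287138930224618
[[-0.3, 2.8], [2.1, -1.0], [0.3, -1.7], [-2.3, -1.0], [0.1, 2.4], [0.7, 0.3], [-2.1, -1.7], [-0.3, -1.5], [-1.5, -0.7], [-0.8, -2.1], [-0.1, 1.1], [1.3, 0.3], [1.0, -1.0], [-0.7, 2.4]]
block [-52.3826074   24.02941033] [ 4.4  2.7 -0.5 -0.2 -4.3 -2.2  0.6 -0.2]
(-70, 30, 70) [[ 453.50545072 -112.23571298   70.        ]]
(0, -85, 90) [[ 525.38300528 -226.07163504   90.        ]]
(0, 0, 0) [[ 523.98828199 -141.08307847    0.        ]]
```

View pics/scene0f.png

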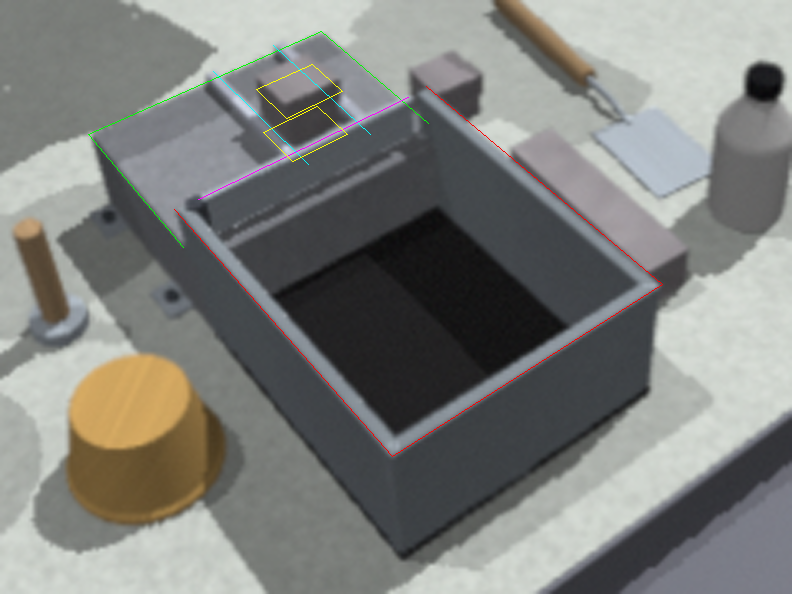

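View pics/side0f.png

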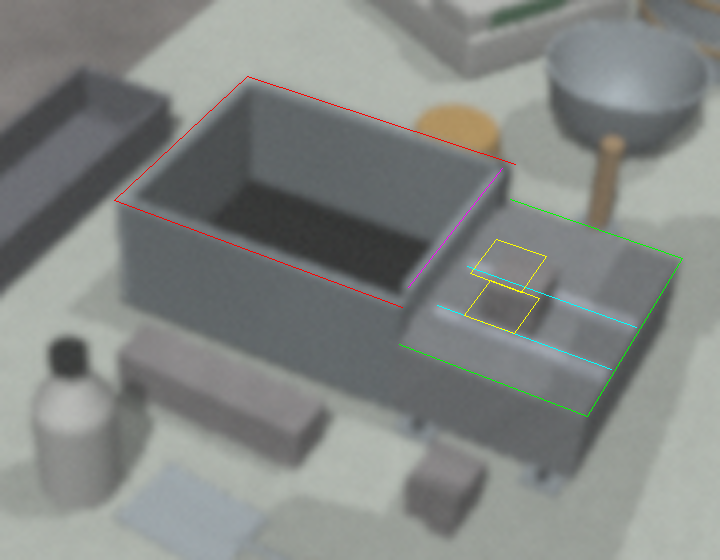

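Run:
```python
import cv2
a=cv2.imread("pics/scene0.png")[180:230,160:240];cv2.imwrite("pics/s1.png",cv2.resize(a,None,fx=10,fy=10,interpolation=cv2.INTER_CUBIC))
a=cv2.imread("pics/side0.png")[160:215,310:390];cv2.imwrite("pics/d1.png",cv2.resize(a,None,fx=10,fy=10,interpolation=cv2.INTER_CUBIC))
```

```text
(no output)
```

View pics/s1.png

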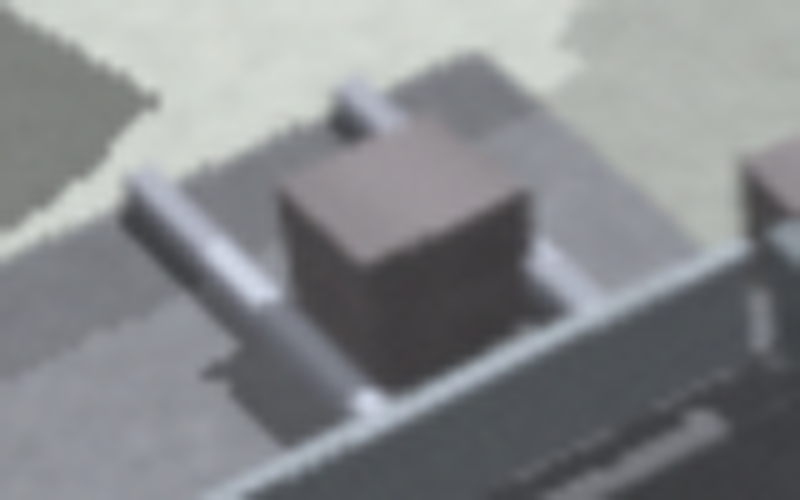

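View pics/d1.png

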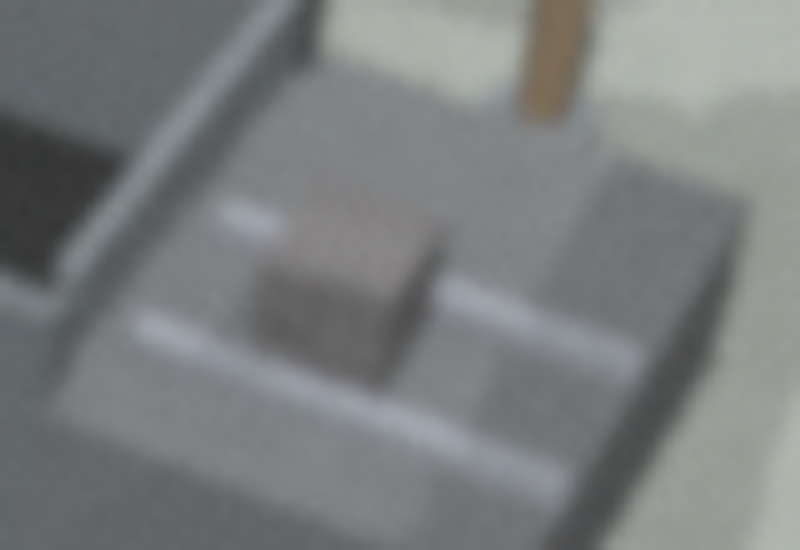

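```bash
cat > fit2.py <<'E'
from h import *
zs=lambda L:(np.array(L)+.5)/3.3-.5+[110,175]
zd=lambda L:(np.array(L)+.5)/4-.5+[215,115]
zS=lambda L:(np.array(L)+.5)/10-.5+[160,180]
zD=lambda L:(np.array(L)+.5)/10-.5+[310,160]
A=[(240,-100,105),(240,100,105),(-5,100,105),(-5,-100,105),(240,-100,0),(240,100,0),(-150,-100,70),(-150,100,70),(-149,0,78),(-149,60,78)]
a=np.r_[zs([(395,450),(658,287),(427,91),(181,211),(403,555),(648,390),(95,140)]),zS([(480,52),(140,172),(350,85)])]
B=[(240,100,105),(240,-100,105),(-5,100,105),(-150,100,70),(-150,-100,70),(-150,100,0),(-149,0,78),(-149,60,78),(-14,0,78),(-14,60,78)]
b=np.r_[zd([(120,203),(250,83),(403,303),(582,415),(680,262),(575,475)]),zD([(640,362),(568,482),(230,212),(145,325)])]
T=[(-20,23,110),(-20,-23,110),(20,-23,110),(20,23,110)]
bs=zS([(430,115),(283,190),(370,265),(527,192)])
T2=T+[(-20,23,70),(20,23,70)]
bd=zD([(385,295),(440,220),(315,190),(262,268),(375,385),(255,335)])
def f(p):
    P=p[:3];q=np.array([p[3],p[4],0])
    return np.r_[(proj("scene",b2w(P,A))+p[5:7]-a).ravel(),(proj("side",b2w(P,B))+p[7:9]-b).ravel(),
     (proj("scene",b2w(P,T+q))+p[5:7]-bs).ravel(),(proj("side",b2w(P,T2+q))+p[7:9]-bd).ravel(),p[5:9]/1.5]
r=least_squares(f,[524,-141,.016,-60,30,0,0,0,0],x_scale=[100,100,1,10,10,1,1,1,1],loss="soft_l1")
p=r.x;print(p.round(3),r.cost);print(np.round(r.fun[:-4].reshape(-1,2),1).tolist())
np.save("bin.npy",p)
E
python3 fit2.py
```

```text
[ 5.21445e+02 -1.38790e+02  1.50000e-02 -6.49140e+01  2.91440e+01
  2.85000e-01  1.14800e+00 -2.87000e-01 -6.71000e-01] 22.581453867724242
[[-0.6, 1.5], [1.3, -1.0], [0.2, -1.1], [-1.3, -0.7], [0.4, 1.4], [0.9, 0.4], [-1.3, -1.6], [0.0, -0.4], [0.0, 0.2], [-0.2, -0.2], [-1.5, -0.8], [-0.7, -1.8], [-0.0, 1.1], [1.5, 0.5], [0.8, -0.9], [-0.5, 2.6], [0.8, -0.0], [0.6, 0.3], [-0.5, -0.3], [-0.5, -0.3], [1.2, -0.0], [-0.7, -0.1], [-0.6, 0.8], [0.5, 0.3], [0.4, 1.1], [1.1, -0.4], [0.9, -1.9], [-0.3, -0.9], [-0.4, 2.5], [-1.0, 2.8]]
```

Emit:
move_arm([
  [0.018, 0.0262, -0.0055],
  [0.018, 0.0262, -0.0055],
  [0.018, 0.0262, -0.0055],
  [0.018, 0.0262, -0.0055],
  [0.018, 0.0262, -0.0055],
  [0.018, 0.0262, -0.0055],
  [0.018, 0.0262, -0.0055],
  [0.018, 0.0262, -0.0055],
  [0.018, 0.0262, -0.0055],
  [0.018, 0.0262, -0.0055],
], twist=[0.032, 0.032, 0.032, 0.032, 0.032, 0.032, 0.032, 0.032, 0.032, 0.032], jaw=[1, 1, 1, 1, 1, 1, 1, 1, 1, 1])

```text
time: 2.48
ee_pos: [371.3, -252.7, 176.3]
tool_rot: [0.0, 0.944, 0.331, 0.0]
ft_force: [0.8, -1.3, 1.3]
finger_gap: 0.998
```

Emit:
move_arm([
  [0.018, 0.0262, -0.0055],
  [0.018, 0.0262, -0.0055],
  [0.018, 0.0262, -0.0055],
  [0.017, 0.0262, -0.0055],
  [0, 0, 0],
  [0, 0, 0],
], twist=[0.032, 0.032, 0.032, 0.032, 0, 0], jaw=[1, 1, 1, 1, 1, 1])

```text
time: 2.98
ee_pos: [441.9, -147.9, 154.1]
tool_rot: [-0.0, 0.92, 0.392, -0.0]
ft_force: [-0.1, -0.5, 0.3]
finger_gap: 0.997
```

```bash
cat > look.py <<'E'
import sys
from rig import ctrl
from h import *
k=sys.argv[1]
names=sys.argv[2].split(",")
o=ctrl.get_obs();print(o["time"],o["ee_pos"],o["tool_rot"].round(3),o["ft_force"].round(2),o["finger_gap"])
roi={"scene":(150,165,310,285),"side":(260,130,420,250),"wrist":(0,0,560,420)}
for n in names:
    s=ctrl.snapshot(n);x0,y0,x1,y1=roi[n];m=s["frame"][y0:y1,x0:x1,::-1]
    f=1 if n=="wrist" else 5
    cv2.imwrite(f"pics/{n}{k}.png",cv2.resize(m,None,fx=f,fy=f,interpolation=cv2.INTER_CUBIC))
    if n=="wrist": print(s["intrinsics"].tolist(),s["origin"],s["rotation"])
E
python3 look.py 1 scene,side
```

```text
2.9833 [ 441.89433923 -147.90135816  154.06286977] [-0.     0.92   0.392 -0.   ] [-0.11 -0.47  0.34] 0.9972599728237205
```

View pics/scene1.png

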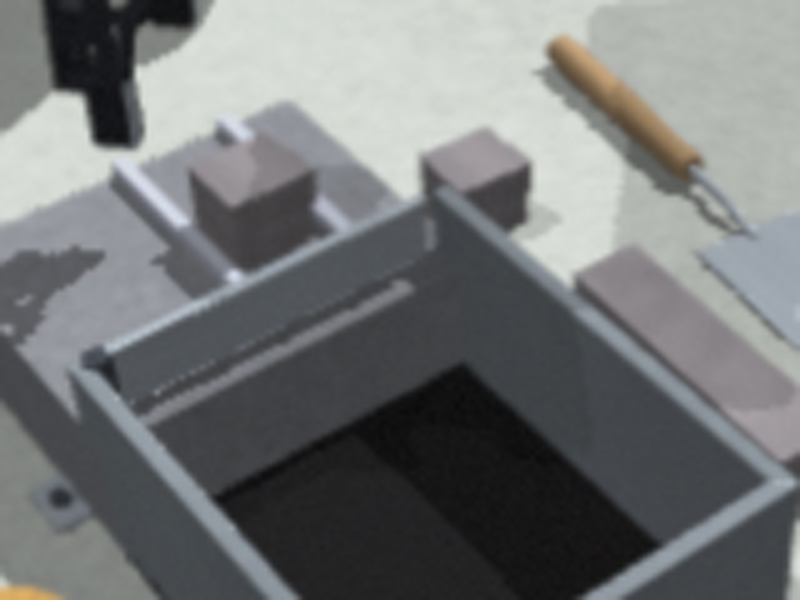

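View pics/side1.png

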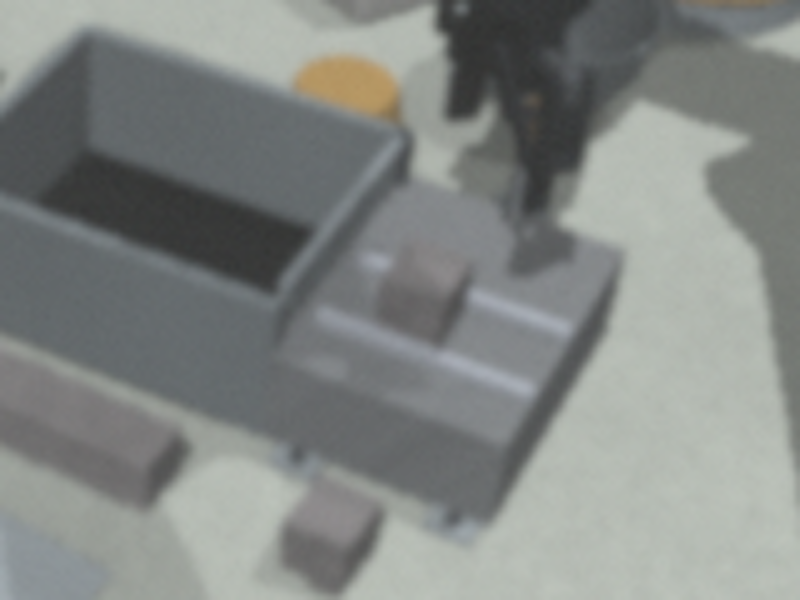

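Run:
```python
from h import *
t=np.array([441.9,-147.9]);p=np.load("bin.npy")
a=2*np.arctan2(.392,.92)-np.pi/2;d=np.array([np.cos(a),np.sin(a)]);print("phi",a+np.pi/2)
for n,o in(("scene",(150,165)),("side",(260,130))):
  for z in(154,167):
    for nm,s in(("F",1),("P",-1)):
      u=proj(n,[[*(t+s*49.75*d),z]])[0]+(p[5:7] if n=="scene" else p[7:9]);print(n,z,nm,((u-o)*5).round())
```

```text
phi 0.8055818980792963
scene 154 F [122. 177.]
scene 154 P [180.  46.]
scene 167 F [118. 154.]
scene 167 P [177.  23.]
side 154 F [451. 129.]
side 154 P [520. 233.]
side 167 F [453. 111.]
side 167 P [524. 214.]
```

Emit:
move_arm([
  [0, 0, -0.018],
  [0, 0, -0.018],
  [0, 0, -0.018],
  [0, 0, -0.014],
  [0, 0, -0.01],
  [0, 0, -0.006],
  [0, 0, -0.004],
  [0, 0, 0],
], twist=[0, 0, 0, 0, 0, 0, 0, 0], jaw=[1, 1, 1, 1, 1, 1, 1, 1])

```text
time: 3.75
ee_pos: [441.0, -149.8, 66.0]
tool_rot: [-0.0, 0.921, 0.39, -0.0]
ft_force: [-0.1, 0.1, -0.5]
finger_gap: 1.004
```

```bash
python3 look.py 2 scene,side,wrist
```

```text
3.75 [ 441.04538253 -149.8066328    65.98538116] [-0.     0.921  0.39  -0.   ] [-0.06  0.12 -0.45] 1.0036812893697538
[[294.78343975024, 0.0, 281.9943881499494], [0.0, 294.78343975024, 212.95153932805874], [0.0, 0.0, 1.0]] [497.24800394 -93.05404276 209.65998253] [ 0.14607443  0.91546926 -0.37025047 -0.05910064]
```

View pics/scene2.png

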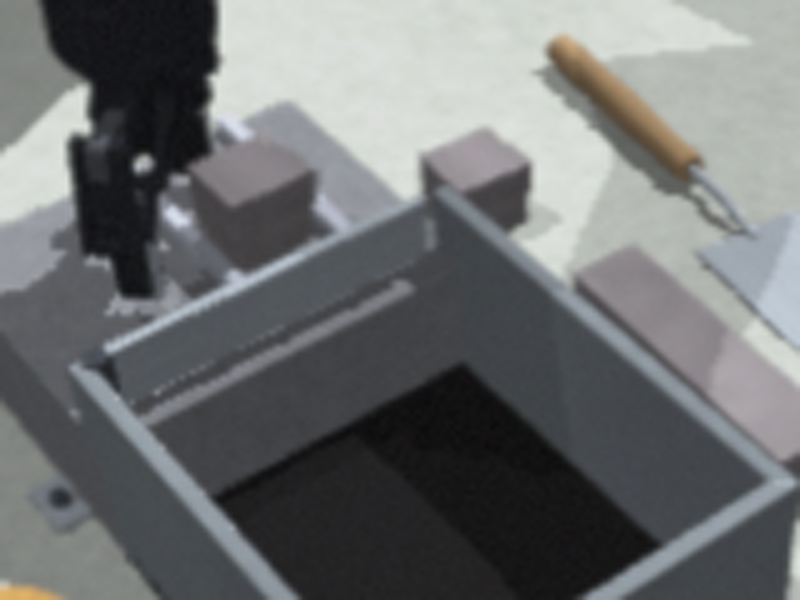

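View pics/side2.png

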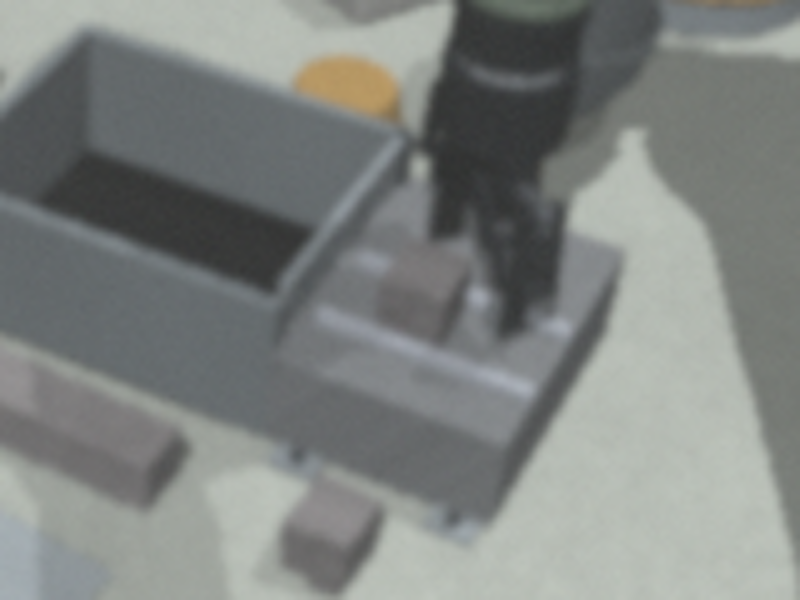

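View pics/wrist2.png

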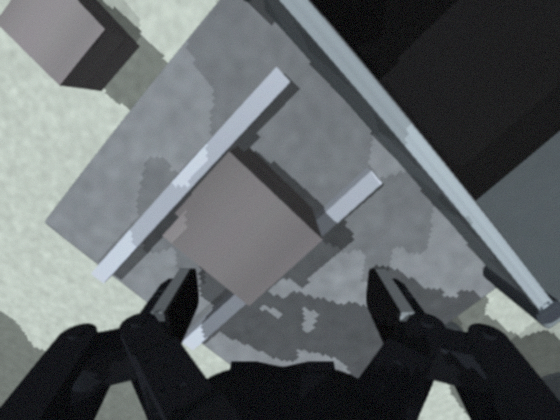

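Emit:
move_arm([
  [0.005, 0.0001, 0],
  [0.005, 0.0001, 0],
  [0.005, 0.0001, 0],
  [0.005, 0.0001, 0],
  [0.005, 0.0001, 0],
  [0.005, 0.0001, 0],
  [0.005, 0.0001, 0],
  [0.005, 0.0001, 0],
  [0.005, 0.0001, 0],
  [0.003, 0, 0],
], twist=[0, 0, 0, 0, 0, 0, 0, 0, 0, 0], jaw=[1, 1, 1, 1, 1, 1, 1, 1, 1, 1])

```text
time: 4.73
ee_pos: [489.1, -148.5, 66.0]
tool_rot: [-0.0, 0.921, 0.39, -0.001]
ft_force: [-6.4, -1.7, 1.5]
finger_gap: 0.997
```

```bash
python3 look.py 3 scene,wrist
```

```text
4.7333 [ 489.05913574 -148.45258957   65.98416556] [-0.     0.921  0.39  -0.001] [-6.42 -1.67  1.51] 0.9969843715673166
[[294.78343975024, 0.0, 281.9943881499494], [0.0, 294.78343975024, 212.95153932805874], [0.0, 0.0, 1.0]] [545.34678157 -91.71178901 208.78487187] [ 0.14651913  0.91548652 -0.36989391 -0.05995895]
```

View pics/scene3.png

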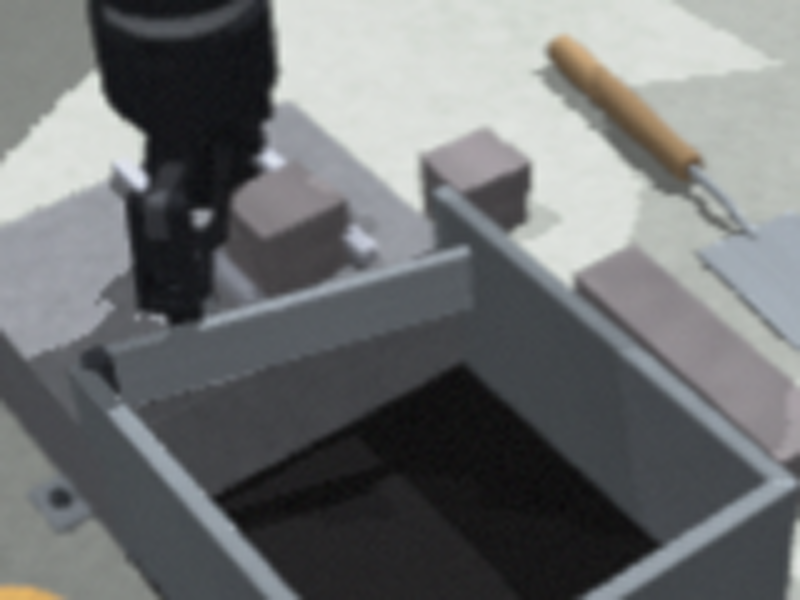

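View pics/wrist3.png

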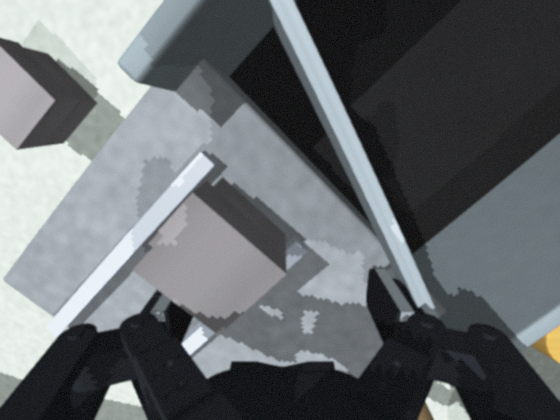

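Run:
```python
from h import *
p=np.load("bin.npy")
def pr(P): return ((proj("scene",b2w(p[:3],P))+p[5:7]-(150,165))*5).round()
for x in(-60,-50,-45,-40,-35):print(x,pr([(x+20,6,110),(x+20,52,110)]).tolist())
for th in(.2,.3,.4,.5):print(th,pr([(168*np.sin(th),-85+168*np.cos(th),108)]))
```

```text
-60 [[235.0, 215.0], [319.0, 176.0]]
-50 [[247.0, 226.0], [331.0, 186.0]]
-45 [[252.0, 231.0], [337.0, 191.0]]
-40 [[258.0, 237.0], [343.0, 197.0]]
-35 [[264.0, 242.0], [349.0, 202.0]]
0.2 [[459. 234.]]
0.3 [[473. 256.]]
0.4 [[483. 280.]]
0.5 [[491. 304.]]
```

Emit:
move_arm([
  [0.005, 0.0001, 0],
  [0.005, 0.0001, 0],
  [0.005, 0.0001, 0],
  [0.005, 0.0001, 0],
  [0.005, 0.0001, 0],
  [0.005, 0.0001, 0],
  [0.005, 0.0001, 0],
  [0.004, 0, 0],
  [0, 0, 0],
], twist=[0, 0, 0, 0, 0, 0, 0, 0, 0], jaw=[1, 1, 1, 1, 1, 1, 1, 1, 1])

```text
time: 5.58
ee_pos: [527.0, -146.2, 65.3]
tool_rot: [-0.002, 0.921, 0.39, -0.001]
ft_force: [-5.1, 2.8, -0.2]
finger_gap: 1.001
```

```bash
python3 look.py 4 scene,wrist
```

```text
5.5833 [ 526.95556007 -146.18271653   65.25878261] [-0.002  0.921  0.39  -0.001] [-5.15  2.75 -0.2 ] 1.0005063454097873
[[294.78343975024, 0.0, 281.9943881499494], [0.0, 294.78343975024, 212.95153932805874], [0.0, 0.0, 1.0]] [582.88292433 -89.8275418  208.11401655] [ 0.14535347  0.91578025 -0.36936857 -0.06152853]
```

View pics/scene4.png

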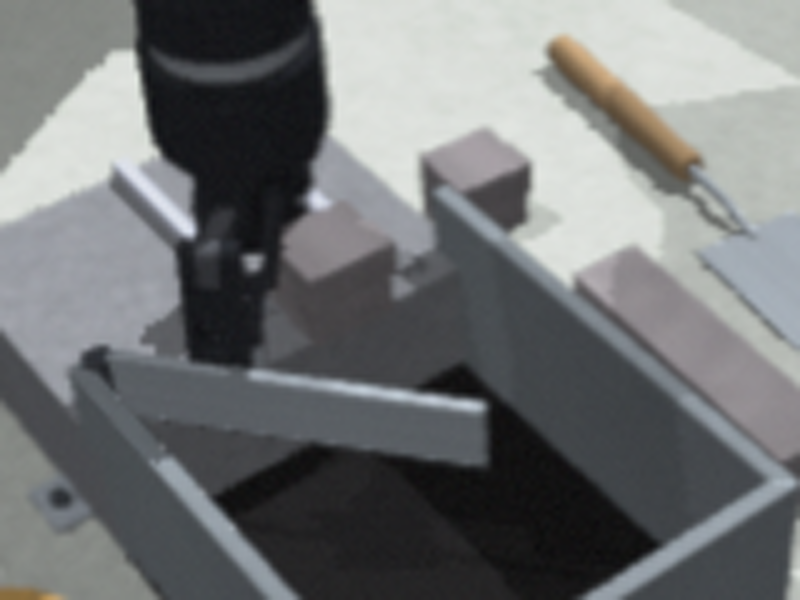

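View pics/wrist4.png

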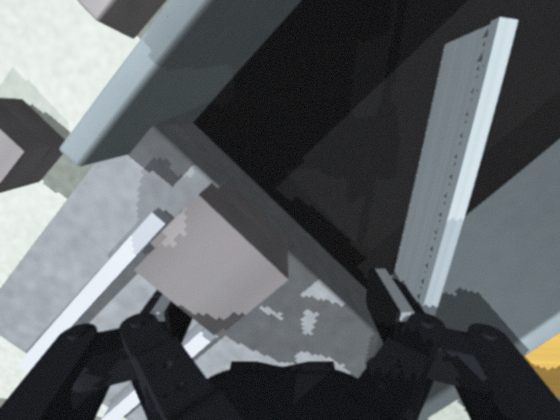

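Emit:
move_arm([
  [0.005, 0.0001, 0],
  [0.005, 0.0001, 0],
  [0.005, 0.0001, 0],
  [0.005, 0.0001, 0],
  [0.004, 0, 0],
  [0, 0, 0],
], twist=[0, 0, 0, 0, 0, 0], jaw=[1, 1, 1, 1, 1, 1])

```text
time: 6.18
ee_pos: [551.9, -145.7, 65.4]
tool_rot: [-0.002, 0.921, 0.391, -0.0]
ft_force: [-3.1, 3.9, -1.9]
finger_gap: 0.999
```

```bash
python3 look.py 5 scene,wrist
```

```text
6.1833 [ 551.90847084 -145.6508679    65.39275325] [-0.002  0.921  0.391 -0.   ] [-3.15  3.87 -1.87] 0.9988935777501967
[[294.78343975024, 0.0, 281.9943881499494], [0.0, 294.78343975024, 212.95153932805874], [0.0, 0.0, 1.0]] [607.53562061 -89.35223089 208.38192933] [ 0.14493975  0.91598039 -0.36918604 -0.06061405]
```

View pics/scene5.png

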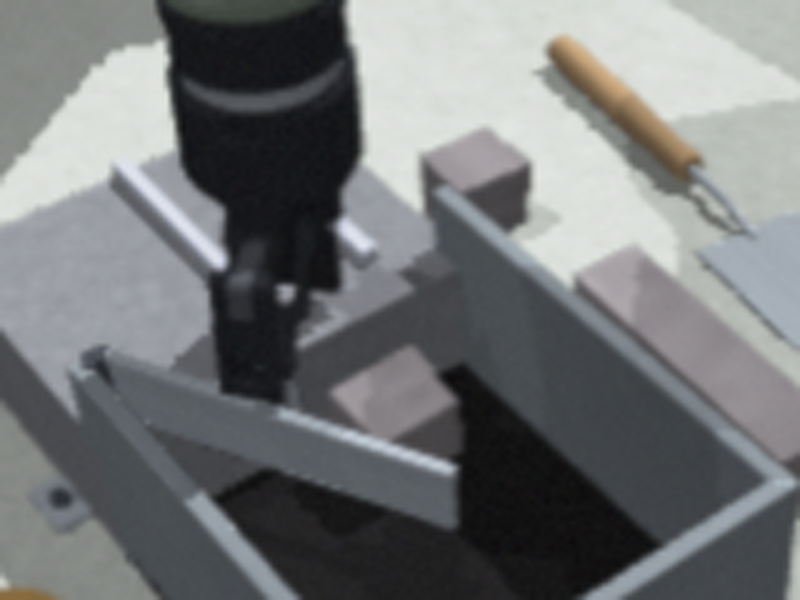

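View pics/wrist5.png

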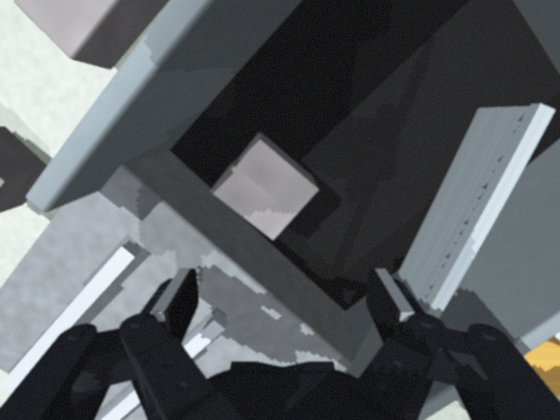

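Emit:
move_arm([
  [-0.006, -0.0001, 0],
  [-0.008, -0.0001, 0],
  [-0.008, -0.0001, 0],
  [-0.008, -0.0001, 0],
  [-0.008, -0.0001, 0],
  [-0.008, -0.0001, 0],
  [-0.008, -0.0001, 0],
  [-0.008, -0.0001, 0],
  [-0.008, -0.0001, 0],
  [-0.008, -0.0001, 0],
], twist=[0, 0, 0, 0, 0, 0, 0, 0, 0, 0], jaw=[1, 1, 1, 1, 1, 1, 1, 1, 1, 1])

```text
time: 7.12
ee_pos: [474.5, -149.1, 66.7]
tool_rot: [0.001, 0.921, 0.39, 0.0]
ft_force: [0.1, 0.2, 0.2]
finger_gap: 1.0
```

Emit:
move_arm([
  [-0.01, -0.0001, 0],
  [-0.01, -0.0001, 0],
  [-0.01, 0, 0],
  [0, 0, 0.02],
  [0, 0, 0.03],
  [0, 0, 0.03],
  [0, 0, 0.03],
  [0, 0, 0.02],
  [0, 0, 0],
  [0, 0, 0],
], twist=[0, 0, 0, 0, 0, 0, 0, 0, 0, 0], jaw=[1, 1, 1, 1, 1, 1, 1, 1, 1, 1])

```text
time: 7.95
ee_pos: [445.0, -148.9, 197.3]
tool_rot: [0.001, 0.921, 0.39, 0.001]
ft_force: [0.1, 0.8, -0.9]
finger_gap: 0.999
```

```bash
python3 look.py 6 scene,side
```

```text
7.95 [ 445.01377919 -148.94896794  197.27279084] [0.001 0.921 0.39  0.001] [ 0.11  0.85 -0.85] 0.9985993858942905
```

View pics/scene6.png

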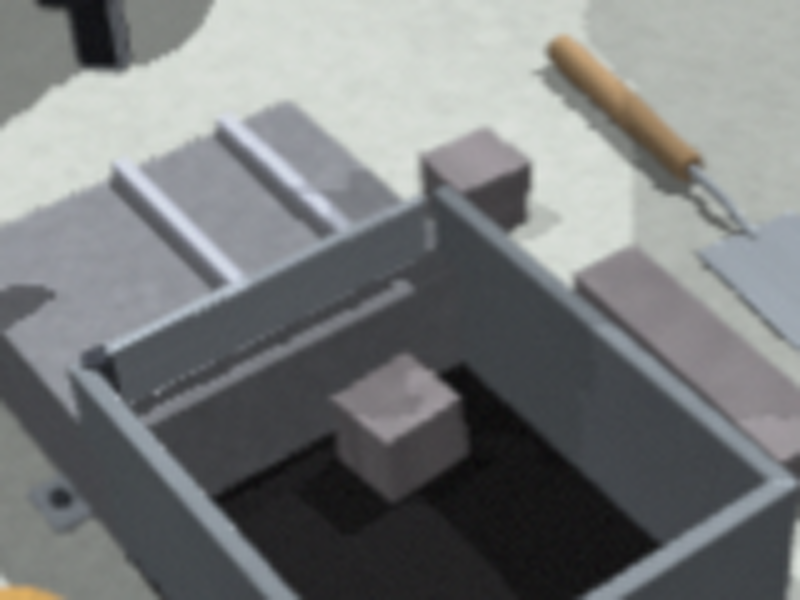

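View pics/side6.png

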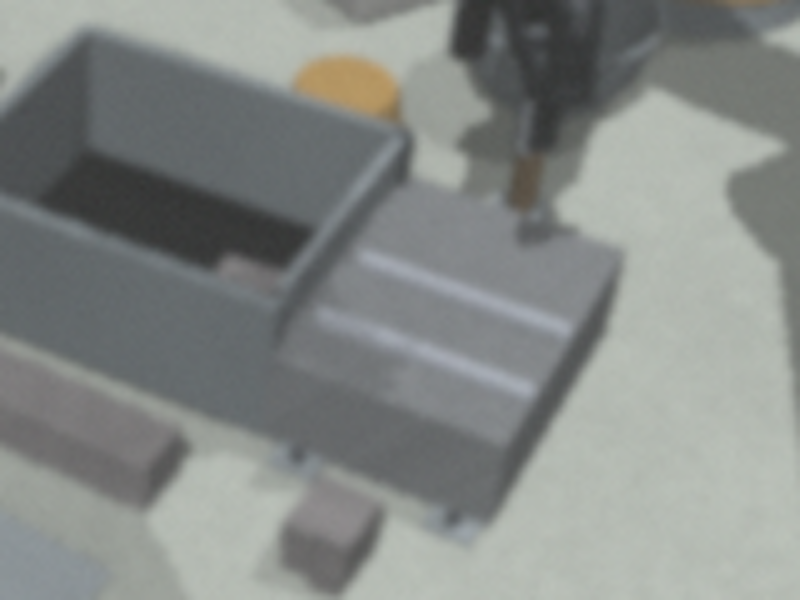

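The scene view shows the block lying flat on the pit floor (around 400,430 in the crop). The flap is shut, its top edge running from (105,350) to (435,205) as at the start. The lane is empty, the bystanders in view haven't moved, and the gripper is clear of everything. I'm handing the job in.

Run:
```python
from rig import ctrl
print(ctrl.sign_off())
```

```text
the job is handed in; nothing more can be done
None
```

The block is in the pit and the flap is shut. I handed the job in just after 8 s of the 32 s allowed; sign-off gives no verdict.

**What I did:** I found the unit and block by fitting hand-picked corners in both fixed cameras. I then set the open gripper diagonally, about 45°, with one finger ahead of the flap and the other behind the block. One straight slide of about 111 mm did the rest. The leading finger opened the flap to about 0.3 rad while the block centre was still about 35 mm outside. It held the flap at roughly 0.9 rad or more while the other finger pushed the block through, then I backed out and raised the gripper.

**Last checks:**
- **Block:** it lies flat on the pit floor, and the lane is empty.
- **Flap:** its edge is back where it was at the start.
- **Bystanders:** the spare half block, prism, spatula, cone and tamper look unmoved. I judged this by eye, without measuring. The bowl and bottle were barely or not at all in the last cropped views, but the gripper never came near them.
- **Robot:** it touches nothing. Wrist force read about 1 N at the end, and 7 N at most at the ends of the moves.

**What disagreed:** my first block position fit was several pixels off because I picked the corners badly, so I redid it from larger crops. The final fit still left errors of mostly 1–2 pixels, up to about 3, but the slide went as planned. The flap angles and block positions come from the pictures; there was no direct reading of them or of the finger contact forces.

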